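# Third hand: hold a heat sink against the power transistors

## Robot

A 6-joint arm with a two-finger parallel gripper is mounted at the origin on the work surface. World frame = base frame: x ahead of the robot, y to its left, z up, the work surface at z = 0. Lengths are in m, angles in degrees, forces in N, time in s.
With the tool pointing down it reaches from about 0.4 to 0.925 m from the base axis. Payload 12.5 kg.
Tool frame: the origin (TCP) lies at the very end of the fingers, on their centre line; the grasp point (between the pads) lies 19 mm behind it (grasp_offset is the distance from the TCP to the grasp point, in m); z points along the fingers, x is the direction in which the jaws open and shut, and the axes are right-handed (so a half turn about z gives the same grasp; the last joint's range is limited). The gripper opens to 95 mm and grips with 3 to 60 N. Pads are 20 mm wide; open, the fingers measure 119 mm over their backs; the gripper's body (75 mm by 180 mm) begins 59 mm behind the grasp point.
Start: joints at [61.96, 28.126, 89.318, -0, 62.55, -6.05], TCP at [0.234, 0.58, 0.215] pointing down, gripper open.
Joint ranges: [-177.58, 177.58], [-47.91, 125.51], [2.72, 160], [-65.01, 245.01], [3.68, 167.84], [-153.87, 153.87]. Speed limits (degrees/s): [127.2, 127.2, 159.86, 180, 180, 180].

## Interface

Orientations are given as [roll, pitch, yaw] about the fixed x, y, z axes, in that order (R = Rz(yaw) Ry(pitch) Rx(roll)).
In Python, from cell import * gives the robot as it stands. The module is installed in compiled form; this text tells all that it offers.
- The arm moves only by the tool jog_arm, never from a script. Its argument "motion" is a list of rows, each a list of 3 entries, a list of its own where there are three numbers: the shift along the tool's x, y, z each as a share of 0.12 m, from -1 to 1, then the turn, a rotation vector about the tool's x, y, z each as a share of 180 degrees, from -1 to 1, then the closure in counts, from 0 (fully open) to 255 (shut). In form: [[[dx, dy, dz], [wx, wy, wz], gripper], ...]. A call has 1 to 8 rows; each row is the pose to reach, as a shift and turn from the pose commanded when the call began, along the tool's axes at that moment, turning the shorter way round; what a row does not reach only later rows make up. A row lasts 1/10 s, in which the tool goes at most 50 mm and 8.59 degrees, less where a joint would pass 70% of its speed; a pose out of reach is approached as far as the arm can. A call with a number of a shift or a turn outside -1 to 1 is refused whole. A call with a gripper value outside its range is refused whole. The fingers move at their own pace and stop on an object; "grip_force" is the grip in N (left out, the last holds). Time passes only in rows, so rows that repeat a pose let the fingers close. It gives the time, the measured TCP pose, the force and the opening at its end, in the units of the state.
- sense(): the state, without advancing time (a new reading comes with each control period).
- get_image(name): name is "side" or "top"; returns the picture (400x640x3 uint8, red, green, blue); there is no depth.
- camera_params(name): a dict with "intrinsics" (3x3 intrinsics, pixels), "world_from_camera" (4x4, takes a point from camera to world coordinates). Camera axes: x right, y up, looking along -z (the intrinsics and any distortion apply to the point x, -y, -z); pixel columns grow to the right and rows downward; lengths in m; the calibration is good to about 2 mm. A picture is of the moment at which its call begins. camera_params takes no time and is no camera call.
- job_done(): hands the job in, once; it reports no verdict.
The state is a dict: "time": time; "qpos": joint angles; "joint_velocities": joint speeds; "tau": joint torques, N m; "eef_pos": TCP position; "tcp_rot": TCP orientation; "ft_force": force on the tool from outside, world axes, zero at the start; "ft_torque": the same for the moment, N m; "gripper_width": finger opening in m.
Only numpy, scipy, OpenCV 4.12 (cv2) and the standard library are available. Lean on these libraries where they do the work, as an engineer would, in place of code of your own. Each camera call takes 0.05 s, during which the arm holds its last target.

## Task

Pick up the small aluminium heat sink and be my third hand: hold it in the air with its flat back squarely and centrally against the two transistors on the sprung circuit card, with a steady push of about 10 newtons (the jig's red pointer in the green zone), while I put the screws in from behind. Be gentle with the transistors, never pushing anywhere near 20 newtons, and leave the loudspeaker, pliers and capacitor where they are. Keep pressing steadily for at least three seconds and finish while still holding it there; do not let go.

Things in the scene. Friction and masses are not known exactly. Their poses are not given: they have to be found in the camera images.
- heatsink_mid (a point): Centre of the loose heat sink, an aluminium block 40 mm deep (its x) x 50 mm wide (its y) x 40 mm high (its z), 100 to 170 g, standing on the bench with its centre 20 mm up. Its +x side is the flat back; six upright fins point to -x. Its two y sides are flat: grip it here from above, fingers closing along its y.
- heatsink_face (a point): Centre of the heat sink's flat back (50 mm wide, 40 mm high), 20 mm from the heat sink's centre along its +x; same axes as the heat sink, +x pointing out of the flat back.
- card_face (a point): Point midway between the two black power transistors, in the plane of their front faces, 55 mm above the bench; it moves with the card. +x points level into the card: the way to push (the card faces -x, towards the robot); y runs along the card, z is up. Each transistor is 18 mm wide, 24 mm high, stands 5 mm proud of the green card, its centre 14 mm off this point along y.
- jig: The fixed jig that carries the sprung card; origin on the bench, 55 mm straight below card_face at rest, same axes. Its bed plate is 12 mm thick, 150 mm wide (y) and reaches from x = -60 to +105 mm; a heat sink centred on the transistors has its underside 23 mm above the bed. The card's carrier plate is 100 mm wide, 50 mm high. Nothing of the jig is higher than 84 mm above the bench.
- card (a joint): How far the sprung card is pushed back from rest, in m (0 = at rest, stop at 0.022). It slides along its +x on springs of 1 N per mm (1000 N/m), no preload: 10 N is 0.010. A red pointer on it (+y end) stands in the green zone of the jig's fixed white strip from about 0.006 to 0.014, that is 6 to 14 N.
- speaker: Bystander: loose loudspeaker driver lying face up, 104 mm across, 51 mm high; origin at the centre of its underside. It and the heat sink may have changed places.
- pliers: Bystander: red-handled pliers lying flat, about 140 mm long along their x, 56 mm wide, 12 mm high; origin at the rivet, on the underside.
- capacitor: Bystander: blue can capacitor standing upright, 35 mm across, 50 mm high; origin at the centre of its underside.
Mind the look-alikes: they are no part of the job. What is shaped like the part that bears heatsink_mid but pink is not meant.

How it is judged (in metres and radians):
On the way, in this order (a step that is already met when the one before it is completed fails the run):
1. the heat sink is lifted clear of the bench (height (world z) of heatsink_mid above 0.045 m), for 0.1 s.
2. the gripped heat sink is pressed, flat back squarely and centrally on the transistors, with 6 to 14 N for 2 s (contact force between heatsink and card between 6 and 14 N and x of heatsink_face in the frame of card_face between -0.004 and 0.004 m and y of heatsink_face in the frame of card_face between -0.007 and 0.007 m and z of heatsink_face in the frame of card_face between -0.007 and 0.007 m and angle between the x axis of heatsink_face and the x axis of card_face, either way round below 0.12 rad and angle between the z axis of heatsink_face and the z axis of card_face, either way round below 0.12 rad and contact force between the fingers and heatsink above 2 N), for 2 s.
At the end, for the whole second after the job is handed in: The heat sink, still gripped, is held off the bed with the centre of its flat back within 7 mm sideways and in height of the midpoint of the transistors, against their faces (within 4 mm), square to within 0.12 rad (7 deg) in x and z axes, pushing on them with 6 to 14 N (all of step 2); the arm keeps its last pose, push and grip.
It fails at once if the transistors are pushed with more than 20 N by the heat sink (contact force between heatsink and card above 20 N).
It fails at once if the gripper or arm pushes on the card with more than 5 N (contact force between any of the fingers, the arm and card above 5 N).
It fails at once if the loudspeaker, pliers or capacitor is moved more than 20 mm (distance of any of speaker, pliers, capacitor from where it was at the start of the episode above 0.02 m).
It also fails if it takes over 45 s, if anything falls off the work surface, if the arm or the gripper's body presses on something with over 40 N, if the wrist force passes 120 N, or if a joint passes its speed limit or range.

## Working session

There is one attempt and no reset: what is moved stays moved. The work goes in short steps, Python scripts to look and compute and a tool call to move; the robot and the scene stay as the last step left them, time stands still between calls to the robot, and variables do not carry over. Pictures are saved under pics/ and viewed, and the job is handed in when it is done.

Besides the shell and the picture viewer there is one more tool, called after "Request:" as name(argument=value, ...) on one line, values as JSON. jog_arm: Moves the arm, as the interface text tells. Shift numbers are shares of 0.12 m and turn numbers shares of 180 degrees, none past 1 either way. Its arguments: {"type":"object","properties":{"motion":{"type":"array","items":{"type":"array"}},"grip_force":{"type":"number"}},"required":["motion"]}

```bash
mkdir -p pics; python3 - <<'E'
from cell import *
import cv2,numpy as np
for n in("top","side"):
    im=get_image(n); cv2.imwrite(f"pics/{n}0.png",im[:,:,::-1]); p=camera_params(n); print(n,np.round(p["intrinsics"],2).tolist(),np.round(p["world_from_camera"],4).tolist(), [k for k in p])
print(sense())
E
```

```text
top [[401.28, 0.0, 321.11], [0.0, 401.28, 201.06], [0.0, 0.0, 1.0]] [[0.0191, 0.9952, -0.0956, 0.4675], [-0.9998, 0.0187, -0.005, -0.0248], [-0.0032, 0.0957, 0.9954, 0.8709], [0.0, 0.0, 0.0, 1.0]] ['intrinsics', 'world_from_camera']
side [[415.06, 0.0, 310.71], [0.0, 415.06, 211.52], [0.0, 0.0, 1.0]] [[0.8987, 0.319, -0.3011, 0.2739], [-0.4387, 0.6534, -0.617, -0.6344], [-0.0001, 0.6865, 0.7271, 0.7979], [0.0, 0.0, 0.0, 1.0]] ['intrinsics', 'world_from_camera']
{'time': 0.1, 'qpos': array([ 6.19602874e+01,  2.81603338e+01,  8.93452332e+01,  6.98790170e-04,
        6.25500483e+01, -6.05115731e+00]), 'joint_velocities': array([-0.02370673, -0.10967089, -0.15112204,  0.00299101, -0.11944116,
        0.06383763]), 'tau': array([ 1.58489380e-03, -6.13622475e+01, -2.58605254e+01,  6.93794154e-02,
        4.69641387e-02, -7.22168488e-05]), 'eef_pos': array([0.23389956, 0.57936063, 0.21413251]), 'tcp_rot': array([-1.79993521e+02,  5.52399863e-02,  6.80111254e+01]), 'ft_force': array([-0.55904393,  0.72957539,  0.91202874]), 'ft_torque': array([-0.01269377,  0.00459374,  0.03202417]), 'gripper_width': 0.09551902604684046}
```

View pics/top0.png

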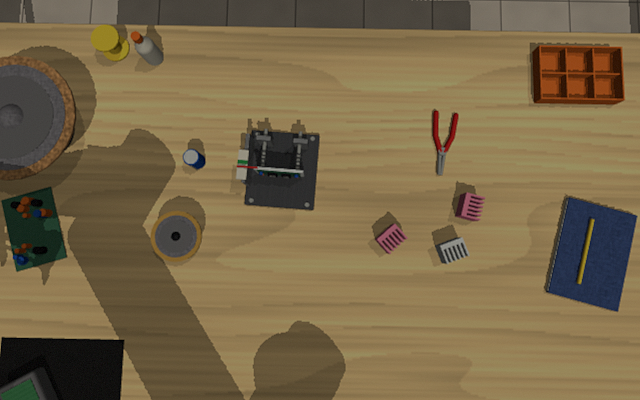

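View pics/side0.png

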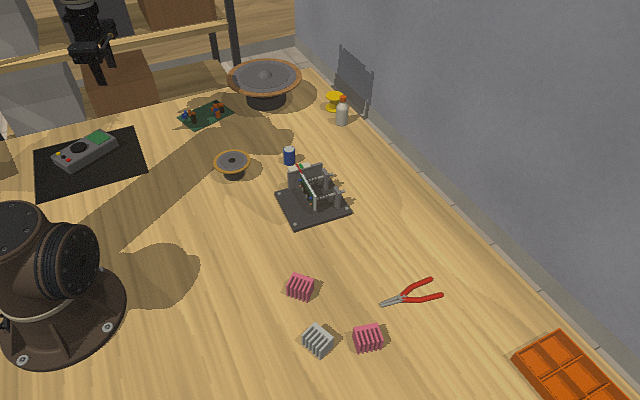

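There are three finned blocks in the top view: pink at (391,238), pink at (471,206) and silver-grey at (452,250). The silver one fits the aluminium description, since pink is excluded. I'll confirm it in enlarged crops.

```bash
python3 - <<'E'
import cv2,numpy as np
t=cv2.imread("pics/top0.png");s=cv2.imread("pics/side0.png")
a=cv2.resize(t[225:275,425:485],None,fx=10,fy=10,interpolation=cv2.INTER_CUBIC);cv2.imwrite("pics/c1.png",a)
a=cv2.resize(t[115:220,230:330],None,fx=5.7,fy=5.7,interpolation=cv2.INTER_CUBIC);cv2.imwrite("pics/c2.png",a)
a=cv2.resize(s[310:370,290:350],None,fx=9,fy=9,interpolation=cv2.INTER_CUBIC);cv2.imwrite("pics/c3.png",a)
a=cv2.resize(s[150:240,265:360],None,fx=6,fy=6,interpolation=cv2.INTER_CUBIC);cv2.imwrite("pics/c4.png",a)
E
```

```text
(no output)
```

View pics/c1.png

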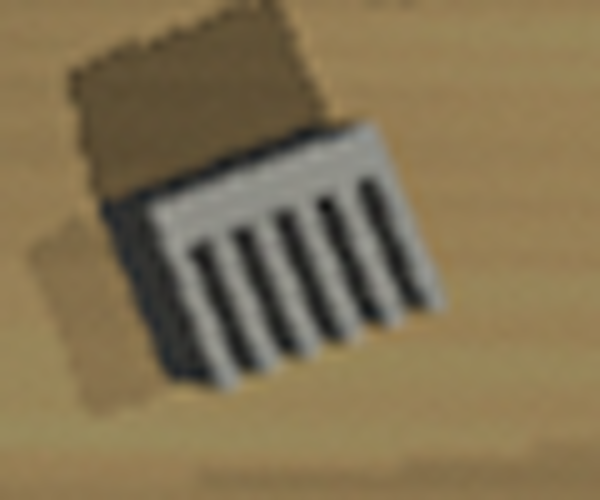

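View pics/c2.png

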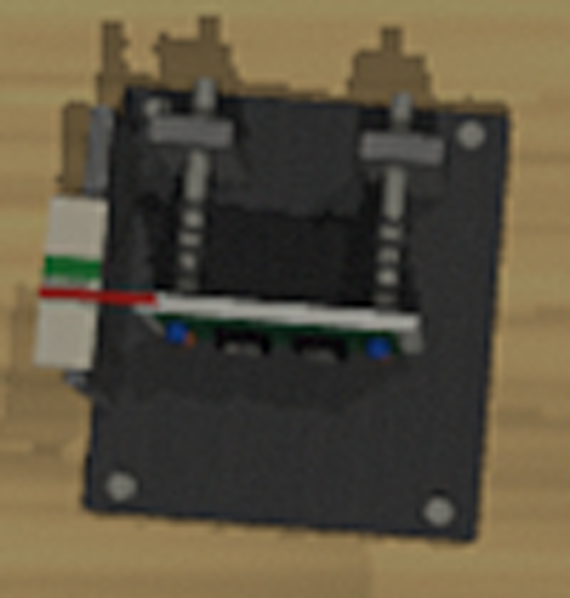

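View pics/c3.png

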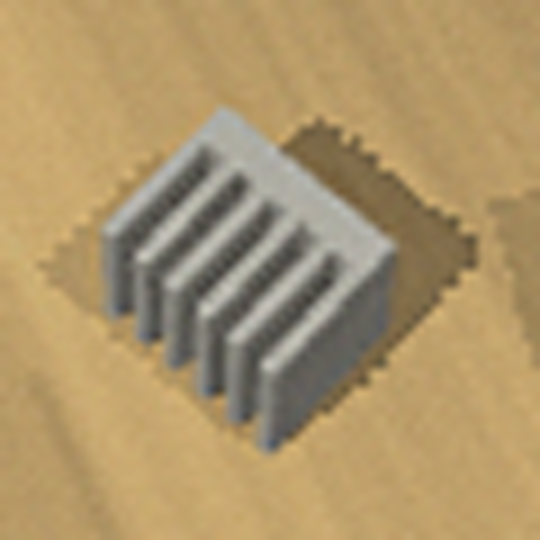

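View pics/c4.png

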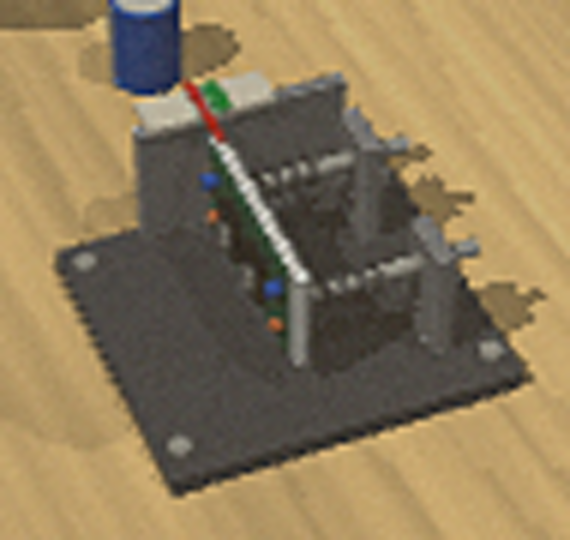

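```bash
cat > h.py <<'E'
from cell import *
import cv2,numpy as np
from scipy.optimize import least_squares
from scipy.spatial.transform import Rotation as R
P={n:camera_params(n) for n in("top","side")}
def proj(n,X):
    X=np.atleast_2d(X);T=np.linalg.inv(P[n]["world_from_camera"]);c=X@T[:3,:3].T+T[:3,3];K=P[n]["intrinsics"]
    return np.c_[K[0,0]*c[:,0]/-c[:,2]+K[0,2],K[1,1]*-c[:,1]/-c[:,2]+K[1,2]]
def ray(n,uv,z):
    K=P[n]["intrinsics"];T=P[n]["world_from_camera"];d=T[:3,:3]@np.array([(uv[0]-K[0,2])/K[0,0],-(uv[1]-K[1,2])/K[1,1],-1]);o=T[:3,3]
    return o+d*(z-o[2])/d[2]
def cr(p,f,o): return (np.array(p,float)+.5)/f-.5+np.array(o)
def fit(obs,x0):
    # obs: list (cam, local xyz, uv)
    def f(q):
        M=R.from_euler('z',q[2]).as_matrix()
        return np.concatenate([proj(n,M@np.array(l)+[q[0],q[1],0])[0]-uv for n,l,uv in obs])
    r=least_squares(f,x0,loss='soft_l1'); return r.x,np.round(r.fun.reshape(-1,2),1).tolist()
E
python3 - <<'E'
from h import *
hs={'top':[cr(p,10,(425,225)) for p in[(150,203),(375,125),(442,308),(225,388)]],'side':[cr(p,9,(290,310)) for p in[(222,108),(395,245),(268,365),(105,228)]]}
L=[(.02,.025,.04),(.02,-.025,.04),(-.02,-.025,.04),(-.02,.025,.04)]
for c in(['top'],['side'],['top','side']):
    x,r=fit([(n,l,u) for n in c for l,u in zip(L,hs[n])],[.42,-.3,0.]);print('hs',c,np.round(x,4),np.degrees(x[2]),r)
J=[('top',(-.06,.075,.012),cr((85,508),5.7,(230,115))),('top',(-.06,-.075,.012),cr((472,540),5.7,(230,115))),('top',(.105,-.075,.012),cr((510,115),5.7,(230,115))),('top',(.105,.075,.012),cr((127,88),5.7,(230,115))),
('side',(-.06,.075,.012),cr((58,258),6,(265,150))),('side',(-.06,-.075,.012),cr((178,488),6,(265,150))),('side',(.105,-.075,.012),cr((530,376),6,(265,150)))]
for c in(['top'],['side'],['top','side']):
    x,r=fit([j for j in J if j[0] in c],[.55,.1,0.]);print('jig',c,np.round(x,4),np.degrees(x[2]),r)
for p in[(155,300),(418,318)]: print(ray('top',cr(p,5.7,(230,115)),.08))
print(ray('top',(440,172),.01),ray('top',(176,236),.05),ray('top',(190,157),.05),ray('top',(391,238),.04),ray('top',(471,206),.04))
E
```

```text
hs ['top'] [ 0.4512 -0.2961  0.3586] 20.544043528260232 [[-0.1, 0.1], [0.1, -0.2], [0.5, -0.1], [-0.5, 0.1]]
hs ['side'] [ 0.4521 -0.2973  0.3757] 21.523161619939838 [[0.2, -0.6], [-0.1, -0.1], [0.4, 1.0], [-0.5, -0.2]]
hs ['top', 'side'] [ 0.4517 -0.2967  0.3679] 21.076621526437293 [[0.2, 0.0], [0.3, -0.5], [0.8, -0.4], [-0.1, -0.0], [-0.0, -0.7], [-0.4, -0.1], [-0.0, 0.9], [-0.8, -0.5]]
jig ['top'] [ 0.5955  0.0671 -0.0622] -3.5611297208742814 [[-0.7, 0.4], [0.9, 0.4], [0.5, -0.1], [-0.6, -0.8]]
jig ['side'] [ 0.5968  0.0621 -0.0541] -3.1006048652441653 [[-0.2, -0.1], [-0.1, 0.1], [0.3, -0.0]]
jig ['top', 'side'] [ 0.5961  0.0655 -0.0566] -3.244020975055112 [[0.2, 0.3], [1.8, -0.0], [1.0, -0.6], [-0.1, -0.9], [-0.8, -0.9], [-1.0, -0.8], [-0.5, -0.7]]
[0.60889933 0.10898243 0.08      ]
[0.60422952 0.01668568 0.08      ]
[ 0.61829232 -0.27693242  0.01      ] [0.46913798 0.2740359  0.05      ] [0.63319771 0.25369583 0.05      ] [ 0.47352721 -0.16602377  0.04      ] [ 0.54283151 -0.33174479  0.04      ]
```

The silver block is bare aluminium grey with six fins facing the robot, so it's the one meant. Its centre is about (0.4515, -0.2967) with yaw about 21°. The jig is at about (0.596, 0.0645) with yaw about -3.2°. I'll write a helper that tracks the commanded pose and plan the route.

```bash
cat > nav.py <<'E'
import numpy as np,json,sys
from scipy.spatial.transform import Rotation as R
# state: commanded x,y,z,yaw (pure down tool)
def rel(c,t):
    M=(R.from_euler('z',c[3],degrees=True)*R.from_euler('x',180,degrees=True)).as_matrix()
    s=M.T@(np.array(t[:3])-c[:3])/.12; w=((c[3]-t[3]+180)%360-180)/180
    return np.round(s,4),round(w,4)
def app(c,s,w):
    M=(R.from_euler('z',c[3],degrees=True)*R.from_euler('x',180,degrees=True)).as_matrix()
    return np.r_[np.array(c[:3])+M@np.array(s)*.12, c[3]-w*180]
E
python3 - <<'E'
from nav import *
c=np.array([.234,.58,.215,68.])
for t in [(.32,.48,.2,20),(.42,.36,.2,-20),(.48,.24,.2,-50),(.5,.12,.2,-69),(.5,0,.2,-69),(.5,-.12,.2,-69),(.47,-.22,.2,-69),(.4515,-.2967,.1,-69)]:
    s,w=rel(c,t);s=np.round(s,2);w=round(w,3);print(s,w);c=app(c,s,w);print('   ',c)
E
```

```text
[-0.5   0.98  0.12] 0.267
    [ 0.32056043  0.48031523  0.2006     19.94      ]
[0.44 1.23 0.  ] 0.222
    [  0.42053198   0.35957051   0.2006     -20.02      ]
[0.81 0.77 0.  ] 0.167
    [  0.48022553   0.23947771   0.2006     -50.08      ]
[0.87 0.51 0.  ] 0.105
    [  0.50028402   0.12013594   0.2006     -68.98      ]
[0.93 0.36 0.  ] 0.0
    [ 4.99988980e-01  4.66763407e-04  2.00600000e-01 -6.89800000e+01]
[0.94 0.36 0.  ] 0.0
    [  0.50012437  -0.12032256   0.2006     -68.98      ]
[0.69 0.53 0.  ] 0.0
    [  0.47045647  -0.22042559   0.2006     -68.98      ]
[0.54 0.38 0.84] 0.0
    [  0.45113426  -0.29726993   0.0998     -68.98      ]
```

Request:
jog_arm(motion=[[[-0.5,0.98,0.12],[0,0,0.267],0],[[-0.5,0.98,0.12],[0,0,0.267],0],[[-0.5,0.98,0.12],[0,0,0.267],0],[[-0.5,0.98,0.12],[0,0,0.267],0],[[-0.5,0.98,0.12],[0,0,0.267],0],[[-0.5,0.98,0.12],[0,0,0.267],0]])

```text
time: 0.7
eef_pos: [0.3208, 0.4795, 0.2]
tcp_rot: [180.0, 0.0, 19.6]
ft_force: [-0.5, 0.5, -1.3]
gripper_width: 0.0951
```

```bash
python3 - <<'E'
from nav import *
c=np.array([.32056,.480315,.2006,19.94])
for t in [(.405,.392,.2,-15),(.475,.28,.2,-50),(.5,.15,.2,-69),(.5,.03,.2,-69),(.5,-.09,.2,-69),(.48,-.2,.2,-69),(.4515,-.2967,.1,-69)]:
    s,w=rel(c,t);s=np.round(s,2);w=round(w,3);print(s,w);c=app(c,s,w);print('   ',c)
E
```

```text
[0.41 0.93 0.  ] 0.194
    [  0.40487008   0.39218436   0.2006     -14.98      ]
[0.81 0.75 0.  ] 0.195
    [  0.47550348   0.28011847   0.2006     -50.08      ]
[0.96 0.54 0.  ] 0.105
    [  0.49973153   0.15018356   0.2006     -68.98      ]
[0.94 0.36 0.  ] 0.0
    [ 4.99866927e-01  2.93942303e-02  2.00600000e-01 -6.89800000e+01]
[0.93 0.36 0.  ] 0.0
    [  0.49957189  -0.09027495   0.2006     -68.98      ]
[0.8  0.48 0.  ] 0.0
    [  0.48023947  -0.20054742   0.2006     -68.98      ]
[0.66 0.51 0.84] 0.0
    [  0.45152056  -0.29642914   0.0998     -68.98      ]
```

Request:
jog_arm(motion=[[[0.41,0.93,0],[0,0,0.194],0],[[0.41,0.93,0],[0,0,0.194],0],[[0.41,0.93,0],[0,0,0.194],0],[[0.41,0.93,0],[0,0,0.194],0],[[0.41,0.93,0],[0,0,0.194],0]])

```text
time: 1.2
eef_pos: [0.4053, 0.3911, 0.2]
tcp_rot: [180.0, 0.0, -15.2]
ft_force: [0.1, -0.1, 0.1]
gripper_width: 0.0954
```

Request:
jog_arm(motion=[[[0.81,0.75,0],[0,0,0.195],0],[[0.81,0.75,0],[0,0,0.195],0],[[0.81,0.75,0],[0,0,0.195],0],[[0.81,0.75,0],[0,0,0.195],0],[[0.81,0.75,0],[0,0,0.195],0]])

```text
time: 1.7
eef_pos: [0.4757, 0.2794, 0.2001]
tcp_rot: [180.0, 0.0, -50.1]
ft_force: [-0.6, 0.2, -1.1]
gripper_width: 0.0948
```

Request:
jog_arm(motion=[[[0.96,0.54,0],[0,0,0.105],0],[[0.96,0.54,0],[0,0,0.105],0],[[0.96,0.54,0],[0,0,0.105],0],[[0.96,0.54,0],[0,0,0.105],0]])

```text
time: 2.1
eef_pos: [0.5, 0.1479, 0.2002]
tcp_rot: [180.0, -0.0, -68.7]
ft_force: [1.3, -0.1, -0.3]
gripper_width: 0.0949
```

Request:
jog_arm(motion=[[[0.94,0.36,0],[0,0,0],0],[[0.94,0.36,0],[0,0,0],0],[[0.94,0.36,0],[0,0,0],0],[[0.94,0.36,0],[0,0,0],0]])

```text
time: 2.5
eef_pos: [0.5, 0.0283, 0.2002]
tcp_rot: [-180.0, -0.0, -68.7]
ft_force: [-0.1, 0.7, -0.3]
gripper_width: 0.0953
```

Request:
jog_arm(motion=[[[0.93,0.36,0],[0,0,0],0],[[0.93,0.36,0],[0,0,0],0],[[0.93,0.36,0],[0,0,0],0],[[0.93,0.36,0],[0,0,0],0]])

```text
time: 2.9
eef_pos: [0.5001, -0.0909, 0.2001]
tcp_rot: [-180.0, 0.0, -68.8]
ft_force: [1.0, -0.1, 0.1]
gripper_width: 0.0951
```

Request:
jog_arm(motion=[[[0.8,0.48,0],[0,0,0],0],[[0.8,0.48,0],[0,0,0],0],[[0.8,0.48,0],[0,0,0],0],[[0.8,0.48,0],[0,0,0],0],[[0.8,0.48,0],[0,0,0],0]])

```text
time: 3.4
eef_pos: [0.4808, -0.1989, 0.2001]
tcp_rot: [-180.0, 0.0, -68.8]
ft_force: [0.5, 0.4, 0.4]
gripper_width: 0.0955
```

Request:
jog_arm(motion=[[[0.66,0.51,0.84],[0,0,0],0],[[0.66,0.51,0.84],[0,0,0],0],[[0.66,0.51,0.84],[0,0,0],0],[[0.66,0.51,0.84],[0,0,0],0],[[0.66,0.51,0.84],[0,0,0],0],[[0.66,0.51,0.84],[0,0,0],0]])

```text
time: 4.0
eef_pos: [0.4528, -0.2953, 0.1004]
tcp_rot: [-180.0, -0.0, -68.8]
ft_force: [-0.3, 0.3, 0.8]
gripper_width: 0.0948
```

```bash
python3 - <<'E'
from h import *
t=get_image("top");s=get_image("side")
s0=sense();print(s0['eef_pos'],s0['tcp_rot'])
a=cv2.resize(t[200:300,400:500],None,fx=5,fy=5,interpolation=cv2.INTER_CUBIC);b=cv2.resize(s[270:370,270:370],None,fx=5,fy=5,interpolation=cv2.INTER_CUBIC)
cv2.imwrite("pics/d1.png",a[:,:,::-1]);cv2.imwrite("pics/d2.png",b[:,:,::-1])
E
```

```text
[ 0.4526754  -0.29570467  0.10061657] [-1.79941065e+02 -8.74339698e-02 -6.88518149e+01]
```

View pics/d1.png

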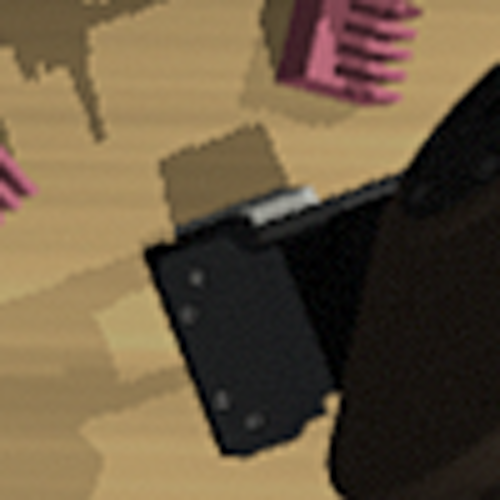

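View pics/d2.png

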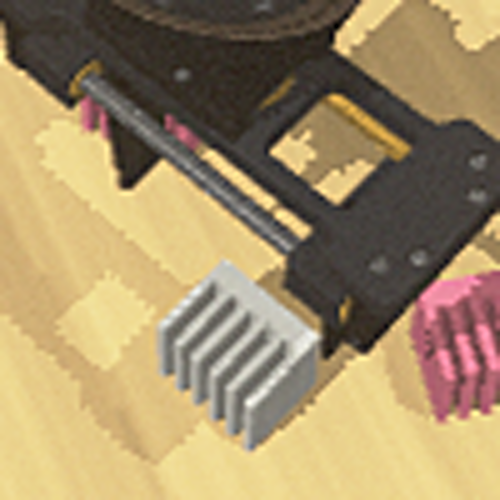

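The jaw line runs parallel to the heat sink, with the fingers on either side of it and no neighbour in the way. I'll go down and grip.

Request:
jog_arm(motion=[[[0.005,0.01,0.4],[0,0,0],0],[[0.005,0.01,0.6],[0,0,0],0],[[0.005,0.01,0.72],[0,0,0],0],[[0.005,0.01,0.77],[0,0,0],0],[[0.005,0.01,0.77],[0,0,0],0],[[0.005,0.01,0.77],[0,0,0],0]])

```text
time: 4.7
eef_pos: [0.4514, -0.2978, 0.008]
tcp_rot: [-180.0, -0.1, -68.9]
ft_force: [-0.1, -0.1, 0.3]
gripper_width: 0.0952
```

Request:
jog_arm(motion=[[[0,0,0],[0,0,0],255],[[0,0,0],[0,0,0],255],[[0,0,0],[0,0,0],255],[[0,0,0],[0,0,0],255],[[0,0,0],[0,0,0],255],[[0,0,0],[0,0,0],255],[[0,0,0],[0,0,0],255],[[0,0,0],[0,0,0],255]], grip_force=40)

```text
time: 5.5
eef_pos: [0.4508, -0.2978, 0.007]
tcp_rot: [-180.0, 0.0, -69.0]
ft_force: [-0.6, -0.5, 0.1]
gripper_width: 0.0503
```

Gripped, with an opening of 50.3 mm. Next I'll lift and carry it to a stand-off in front of the card.

```bash
python3 - <<'E'
from nav import *
c=np.array([.4508,-.2978,.007,-69.])
for t in [(.4508,-.2978,.115,-69),(.48,-.19,.115,-76),(.505,-.085,.115,-86),(.525,.02,.115,-93.2),(.545,.0674,.115,-93.2)]:
    s,w=rel(c,t);s=np.round(s,2);w=round(w,3);print(s,w);c=app(c,s,w);print('   ',c)
E
```

```text
[ 0.   0.  -0.9] 0.0
    [  0.4508  -0.2978   0.115  -69.    ]
[-0.75 -0.55 -0.  ] 0.039
    [  0.48016319  -0.19012548   0.115      -76.02      ]
[-0.8  -0.41 -0.  ] 0.055
    [ 5.04713909e-01 -8.50830934e-02  1.15000000e-01 -8.59200000e+01]
[-0.86 -0.23 -0.  ] 0.04
    [ 5.24901357e-01  1.98190845e-02  1.15000000e-01 -9.31200000e+01]
[-0.4  -0.15 -0.  ] 0.0
    [ 5.45487190e-01  6.67682431e-02  1.15000000e-01 -9.31200000e+01]
```

Request:
jog_arm(motion=[[[0,0,-0.2],[0,0,0],255],[[0,0,-0.5],[0,0,0],255],[[0,0,-0.8],[0,0,0],255],[[0,0,-0.9],[0,0,0],255],[[0,0,-0.9],[0,0,0],255],[[0,0,-0.9],[0,0,0],255]])

```text
time: 6.1
eef_pos: [0.4504, -0.2975, 0.1139]
tcp_rot: [180.0, 0.1, -69.0]
ft_force: [0.3, -0.1, -2.1]
gripper_width: 0.0496
```

Request:
jog_arm(motion=[[[-0.35,-0.25,0],[0,0,0.02],255],[[-0.6,-0.45,0],[0,0,0.039],255],[[-0.75,-0.55,0],[0,0,0.039],255],[[-0.75,-0.55,0],[0,0,0.039],255]])

```text
time: 6.5
eef_pos: [0.4797, -0.1875, 0.1132]
tcp_rot: [179.9, 0.2, -75.8]
ft_force: [-0.2, -0.3, -1.5]
gripper_width: 0.0495
```

Request:
jog_arm(motion=[[[-0.35,-0.2,0],[0,0,0.03],255],[[-0.65,-0.35,0],[0,0,0.055],255],[[-0.8,-0.41,0],[0,0,0.055],255],[[-0.8,-0.41,0],[0,0,0.055],255]])

```text
time: 6.9
eef_pos: [0.5043, -0.0836, 0.1137]
tcp_rot: [179.9, 0.1, -85.7]
ft_force: [-0.7, -0.2, -2.0]
gripper_width: 0.0499
```

Request:
jog_arm(motion=[[[-0.35,-0.1,0],[0,0,0.02],255],[[-0.65,-0.18,0],[0,0,0.04],255],[[-0.86,-0.23,0],[0,0,0.04],255],[[-0.86,-0.23,0],[0,0,0.04],255]])

```text
time: 7.3
eef_pos: [0.5248, 0.0209, 0.114]
tcp_rot: [179.9, 0.0, -93.0]
ft_force: [-0.7, 0.1, -1.5]
gripper_width: 0.0495
```

Request:
jog_arm(motion=[[[-0.25,-0.08,0],[0,0,0],255],[[-0.4,-0.15,0],[0,0,0],255],[[-0.4,-0.15,0.3],[0,0,0],255],[[-0.4,-0.15,0.45],[0,0,0],255],[[-0.4,-0.15,0.6],[0,0,0],255],[[-0.4,-0.15,0.6],[0,0,0],255],[[-0.4,-0.15,0.6],[0,0,0],255]])

```text
time: 8.0
eef_pos: [0.5453, 0.0655, 0.0427]
tcp_rot: [179.9, -0.0, -93.1]
ft_force: [-0.3, -0.7, -0.9]
gripper_width: 0.0499
```

```bash
python3 - <<'E'
from h import *
t=get_image("top");s=get_image("side")
s0=sense();print(s0['time'],s0['eef_pos'],s0['tcp_rot'],s0['ft_force'])
a=cv2.resize(t[110:220,220:340],None,fx=5,fy=5,interpolation=cv2.INTER_CUBIC);b=cv2.resize(s[140:240,255:365],None,fx=5.5,fy=5.5,interpolation=cv2.INTER_CUBIC)
cv2.imwrite("pics/e1.png",a[:,:,::-1]);cv2.imwrite("pics/e2.png",b[:,:,::-1])
E
```

```text
8.1 [0.54574301 0.06602557 0.04366887] [-1.79947296e+02  4.41443674e-03 -9.31291703e+01] [ 0.45491372  0.42597822 -0.32560189]
```

View pics/e1.png

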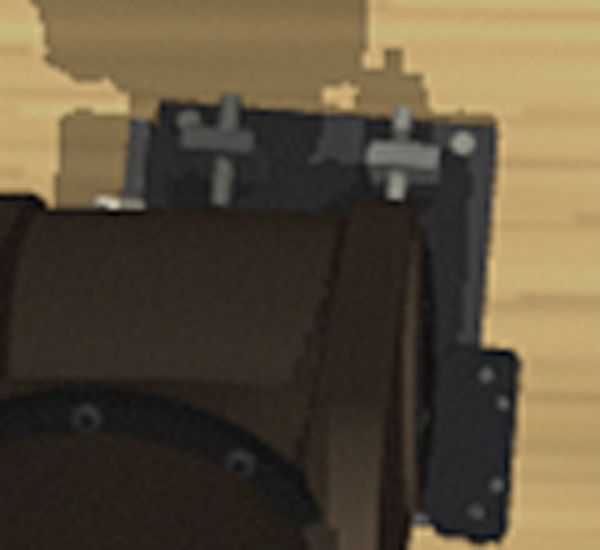

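View pics/e2.png

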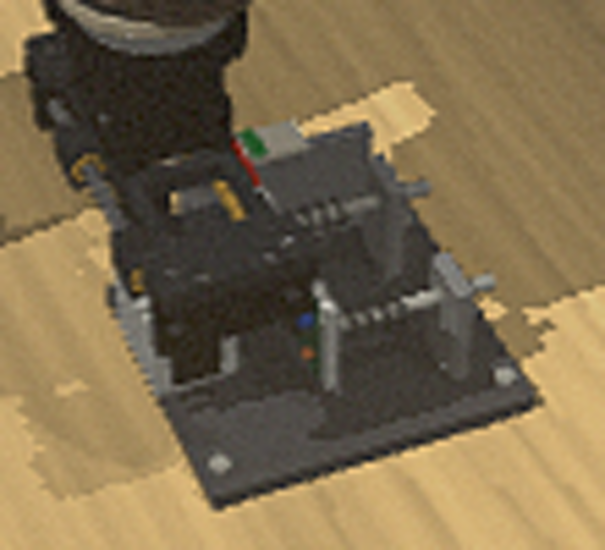

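```bash
python3 - <<'E'
from h import *
def pt(c,yaw,l): return np.array(c)+R.from_euler('z',yaw,degrees=True).as_matrix()@np.array(l)
o=np.array([255,140])
def sh(uv): return np.round((uv-o+.5)*5.5-.5,0).tolist()
t=[.5457,.0660,.0437];y=-3.13
for l in [(.0212,-.025,-.007),(.0212,-.025,.033),(-.0188,-.025,-.007),(-.0188,-.025,.033)]: print('hs',l,sh(proj('side',pt(t,y,l))[0]))
j=[.596,.0645,0]
for l in [(-.06,.075,.012),(-.06,-.075,.012),(.105,-.075,.012),(.005,-.05,.03),(.005,-.05,.08),(.01,-.05,.03),(.01,-.05,.08),(.005,.05,.08)]: print('jig',l,sh(proj('side',pt(j,-3.2,l))[0]))
print(R.from_euler('xyz',[0,0,0]).as_matrix().shape)
E
python3 - <<'E'
import cv2
b=cv2.imread('pics/e2.png')
cv2.imwrite('pics/e3.png',cv2.resize(b[230:420,90:370],None,fx=2.8,fy=2.8,interpolation=cv2.INTER_CUBIC))
b=cv2.imread('pics/side0.png')
cv2.imwrite('pics/e4.png',cv2.resize(b[165:220,290:330],None,fx=11,fy=11,interpolation=cv2.INTER_CUBIC))
E
```

```text
hs (0.0212, -0.025, -0.007) [236.0, 372.0]
hs (0.0212, -0.025, 0.033) [234.0, 310.0]
hs (-0.0188, -0.025, -0.007) [155.0, 396.0]
hs (-0.0188, -0.025, 0.033) [150.0, 334.0]
jig (-0.06, 0.075, 0.012) [104.0, 288.0]
jig (-0.06, -0.075, 0.012) [213.0, 500.0]
jig (0.105, -0.075, 0.012) [539.0, 397.0]
jig (0.005, -0.05, 0.03) [324.0, 395.0]
jig (0.005, -0.05, 0.08) [324.0, 318.0]
jig (0.01, -0.05, 0.03) [334.0, 392.0]
jig (0.01, -0.05, 0.08) [334.0, 315.0]
jig (0.005, 0.05, 0.08) [242.0, 182.0]
(3, 3)
```

View pics/e3.png

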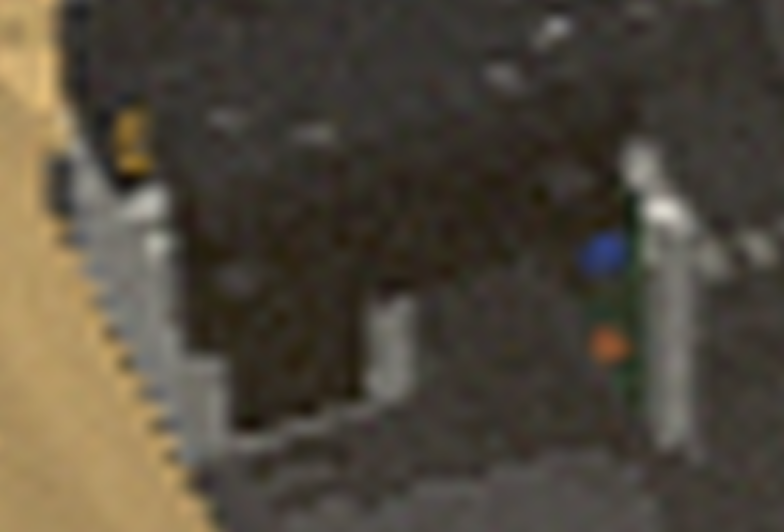

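View pics/e4.png

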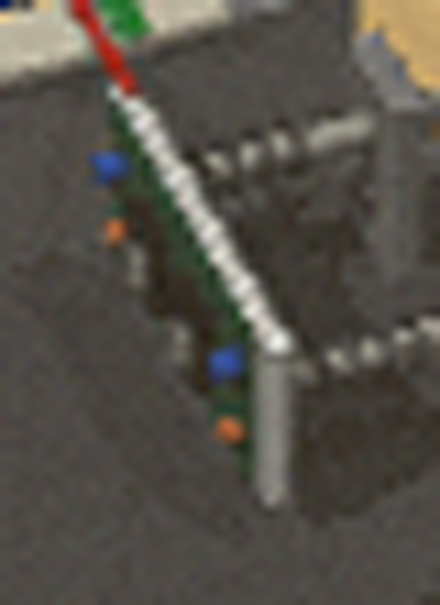

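```bash
python3 - <<'E'
from h import *
for z in(.08,.084):
  a=[ray('top',cr(p,5.7,(230,115)),z) for p in[(155,303),(418,320)]]
  b=[ray('side',cr(p,11,(290,165)),z) for p in[(118,90),(278,343)]]
  for q in(a,b):
    d=q[0]-q[1];print(z,np.round((q[0]+q[1])/2,4),np.linalg.norm(d),np.degrees(np.arctan2(-d[0],d[1])))
# transistor/LED blues in side0
E
```

```text
0.08 [0.6057 0.0628 0.08  ] 0.09237745835051182 -2.6766599503912096
0.08 [0.6057 0.065  0.08  ] 0.09339548615912469 -2.436588320761378
0.084 [0.605  0.0624 0.084 ] 0.09191023253308005 -2.676659950391213
0.084 [0.6039 0.0611 0.084 ] 0.09287507168368589 -2.4365883207613392
```

The side view shows the heat sink's back-bottom corner at (237,373) in the crop against a prediction of (236,372). The card end also matches the jig fit within about 2 mm. I'll approach in small steps and watch the force.

Request:
jog_arm(motion=[[[-0.006,-0.07,0.01],[0,0,0],255],[[-0.006,-0.13,0.01],[0,0,0],255],[[-0.006,-0.16,0.01],[0,0,0],255],[[-0.006,-0.19,0.01],[0,0,0],255],[[-0.006,-0.2,0.01],[0,0,0],255],[[-0.006,-0.2,0.01],[0,0,0],255]])

```text
time: 8.7
eef_pos: [0.5693, 0.0663, 0.0418]
tcp_rot: [180.0, 0.0, -93.1]
ft_force: [0.2, 0.2, -0.8]
gripper_width: 0.0498
```

Request:
jog_arm(motion=[[[0,-0.02,0],[0,0,0],255],[[0,-0.03,0],[0,0,0],255],[[0,-0.04,0],[0,0,0],255],[[0,-0.05,0],[0,0,0],255],[[0,-0.06,0],[0,0,0],255],[[0,-0.06,0],[0,0,0],255]])

```text
time: 9.3
eef_pos: [0.5764, 0.0659, 0.0418]
tcp_rot: [180.0, 0.0, -93.1]
ft_force: [-0.5, 0.7, -1.2]
gripper_width: 0.0501
```

Request:
jog_arm(motion=[[[0,-0.01,0],[0,0,0],255],[[0,-0.02,0],[0,0,0],255],[[0,-0.03,0],[0,0,0],255],[[0,-0.03,0],[0,0,0],255]])

```text
time: 9.7
eef_pos: [0.5798, 0.0657, 0.0418]
tcp_rot: [179.9, 0.0, -93.1]
ft_force: [-5.2, 0.7, 0.7]
gripper_width: 0.0501
```

```bash
python3 - <<'E'
from h import *
s=get_image("side");s0=sense();print(s0['time'],s0['eef_pos'],s0['tcp_rot'],s0['ft_force'],s0['ft_torque'])
cv2.imwrite("pics/f1.png",cv2.resize(s[150:220,275:345],None,fx=8,fy=8,interpolation=cv2.INTER_CUBIC)[:,:,::-1])
E
```

```text
9.75 [0.57974924 0.0656616  0.04177139] [ 1.79955227e+02  2.33457545e-03 -9.30907720e+01] [-4.22734605  0.0331786   0.92402108] [-0.10152836  0.98693613 -0.07866327]
```

View pics/f1.png

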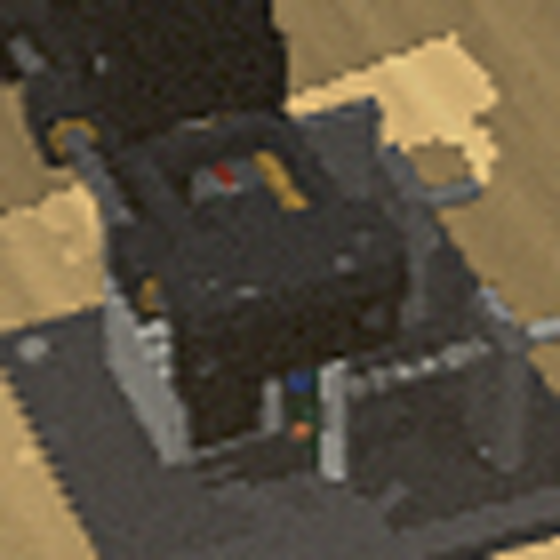

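The force is about 4.5 N, and the 5 mm gap between heat sink and green card shows the back on the transistor faces. I'll advance about 5.4 mm to reach 10 N.

Request:
jog_arm(motion=[[[0,-0.012,0],[0,0,0],255],[[0,-0.024,0],[0,0,0],255],[[0,-0.036,0],[0,0,0],255],[[0,-0.045,0],[0,0,0],255],[[0,-0.045,0],[0,0,0],255],[[0,-0.045,0],[0,0,0],255],[[0,-0.045,0],[0,0,0],255]])

```text
time: 10.45
eef_pos: [0.5842, 0.0654, 0.0418]
tcp_rot: [179.8, -0.0, -93.1]
ft_force: [-8.6, 0.1, 4.0]
gripper_width: 0.05
```

```bash
python3 - <<'E'
from h import *
F=[]
for i in range(4):
    s=get_image("side");t=get_image("top");s0=sense();F.append(s0['ft_force'])
print(s0['time'],s0['eef_pos'],s0['tcp_rot'],np.round(F,1).tolist(),s0['gripper_width'])
cv2.imwrite("pics/g1.png",cv2.resize(s[150:220,275:345],None,fx=8,fy=8,interpolation=cv2.INTER_CUBIC)[:,:,::-1])
cv2.imwrite("pics/g2.png",cv2.resize(t[110:220,220:340],None,fx=5,fy=5,interpolation=cv2.INTER_CUBIC)[:,:,::-1])
E
```

```text
10.85 [0.58421369 0.06537878 0.04174953] [ 1.79845211e+02 -2.84812553e-03 -9.30983073e+01] [[-9.7, -1.3, 4.2], [-8.2, 0.0, 3.8], [-9.1, 1.1, 3.9], [-8.5, 0.2, 3.3]] 0.049809652565892565
```

View pics/g1.png

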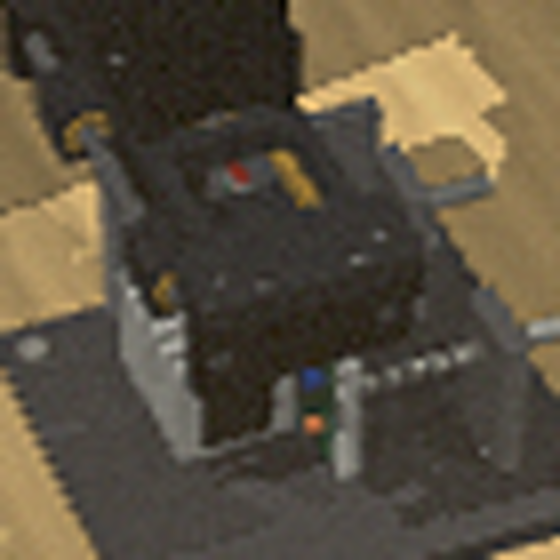

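View pics/g2.png

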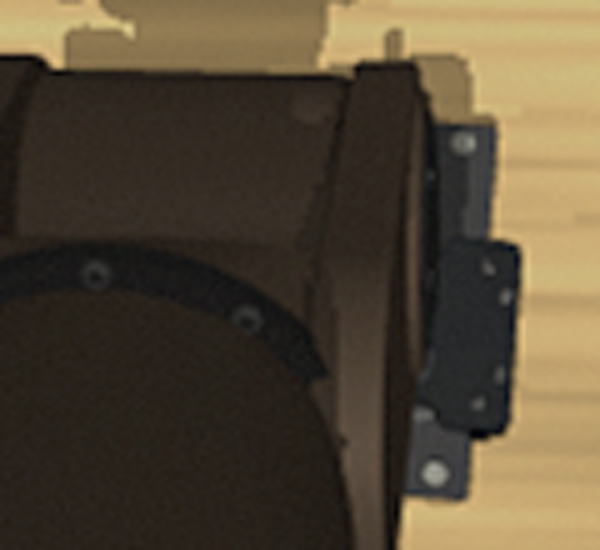

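```bash
python3 - <<'E'
from h import *
s=get_image("side")[:,:,::-1].copy();s0=sense();t=s0['eef_pos'];print(s0['time'],t,s0['ft_force'],s0['ft_torque'])
o=np.array([285,185]);f=14
a=cv2.resize(s[185:215,285:325],None,fx=f,fy=f,interpolation=cv2.INTER_CUBIC)
a=cv2.convertScaleAbs(a,alpha=1.8);
M=R.from_euler('z',-3.1,degrees=True).as_matrix()
b=a.copy()
q=np.array([t+M@np.array(l) for l in [(-.0188,-.025,.033),(-.0188,-.025,-.007),(.0212,-.025,-.007),(.0212,-.025,.033)]])
u=((proj('side',q)-o+.5)*f-.5);cv2.polylines(b,[u.astype(np.int32)],True,(0,255,255),1)
cv2.imwrite("pics/k1.png",cv2.resize(np.vstack([a,b]),None,fx=.7,fy=.7))
E
```

```text
10.9 [0.58421375 0.06538666 0.0417704 ] [-8.89195748 -0.48279613  4.0438801 ] [-0.14936718  1.65124164 -0.21191867]
```

View pics/k1.png

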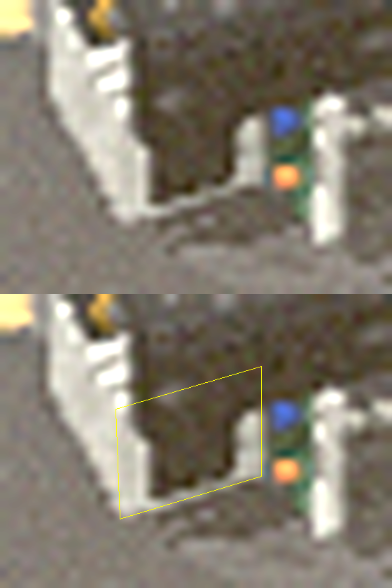

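The predicted outline lies on the imaged heat sink, so I see no tilt or slip. I'll hold steady now.

Request:
jog_arm(motion=[[[0,0,0],[0,0,0],255],[[0,0,0],[0,0,0],255],[[0,0,0],[0,0,0],255],[[0,0,0],[0,0,0],255],[[0,0,0],[0,0,0],255],[[0,0,0],[0,0,0],255],[[0,0,0],[0,0,0],255],[[0,0,0],[0,0,0],255]])

```text
time: 11.7
eef_pos: [0.5842, 0.0654, 0.0418]
tcp_rot: [179.8, -0.0, -93.1]
ft_force: [-9.6, -0.1, 3.5]
gripper_width: 0.0499
```

Request:
jog_arm(motion=[[[0,0,0],[0,0,0],255],[[0,0,0],[0,0,0],255],[[0,0,0],[0,0,0],255],[[0,0,0],[0,0,0],255],[[0,0,0],[0,0,0],255],[[0,0,0],[0,0,0],255],[[0,0,0],[0,0,0],255],[[0,0,0],[0,0,0],255]])

```text
time: 12.5
eef_pos: [0.5842, 0.0654, 0.0417]
tcp_rot: [179.8, -0.0, -93.1]
ft_force: [-8.9, -0.0, 4.7]
gripper_width: 0.0496
```

Request:
jog_arm(motion=[[[0,0,0],[0,0,0],255],[[0,0,0],[0,0,0],255],[[0,0,0],[0,0,0],255],[[0,0,0],[0,0,0],255],[[0,0,0],[0,0,0],255],[[0,0,0],[0,0,0],255],[[0,0,0],[0,0,0],255],[[0,0,0],[0,0,0],255]])

```text
time: 13.3
eef_pos: [0.5842, 0.0654, 0.0418]
tcp_rot: [179.8, -0.0, -93.1]
ft_force: [-9.3, -0.4, 3.6]
gripper_width: 0.0497
```

Request:
jog_arm(motion=[[[0,0,0],[0,0,0],255],[[0,0,0],[0,0,0],255],[[0,0,0],[0,0,0],255],[[0,0,0],[0,0,0],255],[[0,0,0],[0,0,0],255],[[0,0,0],[0,0,0],255],[[0,0,0],[0,0,0],255],[[0,0,0],[0,0,0],255]])

```text
time: 14.1
eef_pos: [0.5842, 0.0654, 0.0418]
tcp_rot: [179.8, -0.0, -93.1]
ft_force: [-9.7, -0.6, 3.7]
gripper_width: 0.0495
```

Request:
jog_arm(motion=[[[0,0,0],[0,0,0],255],[[0,0,0],[0,0,0],255],[[0,0,0],[0,0,0],255],[[0,0,0],[0,0,0],255],[[0,0,0],[0,0,0],255],[[0,0,0],[0,0,0],255],[[0,0,0],[0,0,0],255],[[0,0,0],[0,0,0],255]])

```text
time: 14.9
eef_pos: [0.5842, 0.0654, 0.0417]
tcp_rot: [179.8, -0.0, -93.1]
ft_force: [-9.3, -0.8, 3.8]
gripper_width: 0.0497
```

```bash
python3 - <<'E'
from h import *
s=get_image("side");s0=sense();print(s0['time'],s0['eef_pos'],s0['tcp_rot'],s0['ft_force'],s0['gripper_width'])
cv2.imwrite("pics/m1.png",s[:,:,::-1])
cv2.imwrite("pics/m2.png",cv2.resize(s[160:185,290:325],None,fx=16,fy=16,interpolation=cv2.INTER_CUBIC)[:,:,::-1])
E
```

```text
14.95 [0.58423602 0.06541255 0.04176744] [ 1.79849387e+02 -1.33244385e-03 -9.30961603e+01] [-9.0195115  -0.17527159  4.60628986] 0.04993586773234137
```

View pics/m1.png

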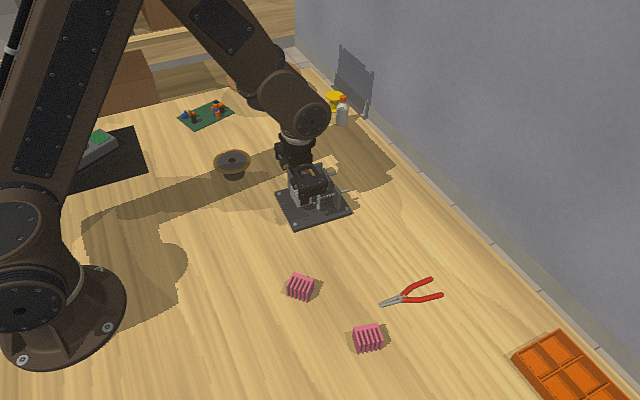

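View pics/m2.png

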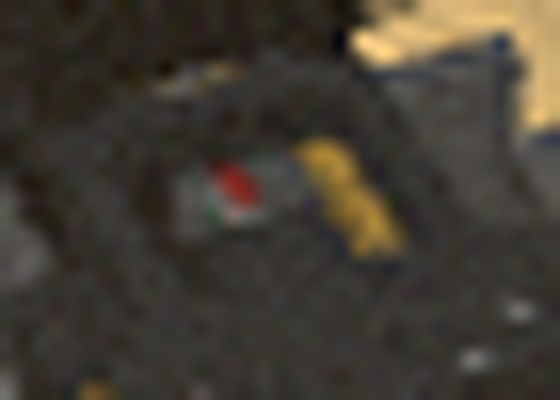

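```bash
python3 -c "
from cell import *
job_done();s=sense();print(s['time'],s['eef_pos'],s['ft_force'])"
```

```text
the job is handed in; nothing more can be done
the job is handed in; nothing more can be done
```

The silver heat sink is held with its flat back against the two transistors at about 9 N. I handed the job in at about 15 s with the arm still gripping and pressing.

- **Push:** the wrist force along the push stayed between 8.2 and 9.7 N from 10.45 to 14.95 s, about 4.5 s. The card had moved back roughly 8–9 mm, which agrees with that force, and no reading came near 20 N.
- **Position:** the pose I worked out put the flat back within about 1–2 mm of centre, sideways and in height. In the side view the predicted outline matched the heat sink, with no visible tilt or slip. The grip stayed at about 50 mm opening with 40 N set.
- **Other items:** the loudspeaker and pliers showed no movement in the last side picture.

Three checks were unclear or did not fully agree:

- **Pointer:** the gripper mostly hid the red pointer, and the top view was blocked by the arm. I relied on force and travel instead of reading the green zone directly.
- **Upward force:** the wrist also read about 4 N upward while pressing, probably friction at the transistor faces. If so, the total contact force is about 10–11 N, still within limits.
- **Capacitor:** the arm hid it in the last picture. The planned gripper path stayed about 8 cm from it.

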